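# Boiler off, egg gently into the glass bowl

## Task

The egg is done: turn the egg boiler's switch to off first, then lift the egg out of the tray and set it down gently in the clear glass bowl. Hold the egg lightly, lower it all the way into the bowl in your fingers instead of dropping it, and do not crack its shell. Leave the bowl standing and do not disturb the other things on the ledge.

Things in the scene. Friction and masses are not known exactly. Their poses are not given: they have to be found in the camera images.
- cooker: Fixed white egg boiler, 200 x 200 mm, tray top 88 mm above the ledge. Origin: centre of its underside; x to its back, y to the left as seen from its front, which faces the robot, z up. A fixed stone mortar (120 mm high) and a storage box stand well behind it. The flat top with the tray covers x -36 to 100 mm.
- switch (a joint): The boiler's rotary switch (rad): 1.047 = on, 0 = off, with a hard stop at each end. A snap spring holds it at either end and throws it over past half way; 0.06 to 0.1 N m turns it. Positive is clockwise seen from in front of the panel, so off is 60 degrees anticlockwise from on.
- switch_grip (a point): Point on the switch's axis, 15 mm off the sloping panel. z points squarely out of the panel (30 degrees from vertical, leaning to the boiler's front); x runs along the black grip bar (42 long, 13 thick, top 27 mm off the panel, on a skirt 40 mm across and 4 mm high) and turns with it. At off the bar points straight up the slope.
- egg_place (a point): Centre of the upper face of the tray's front left hole, left as seen from the boiler's front (28 mm across, 88 mm above the ledge), where the egg stands at the start; the tray's two other holes are empty. Axes as the boiler's.
- egg: Brown hen's egg, 44 mm thick, 57 long, about 60 g, standing pointed end down in the hole. Origin on its axis at the thickest section, 31 mm from the pointed end, about 23 mm above the tray; z to the blunt end. The shell cracks if the fingers press it with more than 80 N (both pads added; 20 to 30 N per pad is safe) or if it meets the glass bowl with more than 35 N.
- bowl: Loose round clear glass prep bowl, 150 mm across the rim, 58 mm high, 0.36 kg; wall 4 mm, inner floor 5 mm above the ledge and about 95 mm across, inside 120 mm across at 18 mm height and 136 mm at 36 mm. Origin: centre of its underside; z up. An egg set down in it on end rolls over onto its side when released.
- sifter: Bystander: loose aluminium sifter cup, 94 mm across, 95 mm high, handle at its +y side reaching 87 mm out, on the robot's left. Origin: centre of its underside.
- brush: Bystander: loose red basting brush 260 mm long, 36 mm wide, lying along its x axis on the robot's right, head at +x. Origin: under its middle.
Not all that is in view belongs to the job. What is shaped like the bowl but yellow is not meant.

How it is judged:
By the outcome, as a careful person would: the job done as asked, in the order asked, and still so for the second after the job is handed in, with the robot touching nothing.
It also fails if it takes over 53 s, if anything falls off the work surface, if the arm or the gripper's body presses on something with over 40 N, if the wrist force passes 120 N, or if a joint passes its speed limit or range.

## Robot

A 7-joint arm with a two-finger parallel gripper is mounted at the origin on the work surface. World frame = base frame: x ahead of the robot, y to its left, z up, the work surface at z = 0. Lengths are in m, angles in rad, forces in N, time in s.
With the tool pointing down it reaches from about 0.35 to 0.9 m from the base axis. Payload 8.1 kg.
Tool frame: the origin (TCP) lies on the centre line of the jaws, within the pads' length; the fingertips stand 19 mm ahead of it and the grasp point (between the pads) is the TCP; z points along the fingers, y is the direction in which the jaws open and shut (so a half turn about z gives the same grasp; the last joint's range is limited). The gripper opens to 92 mm and grips with 3 to 60 N. Pads are 19 mm wide; open, the fingers measure 130 mm over their backs; the gripper's body (75 mm by 190 mm) begins 47 mm behind the grasp point.
Start: joints at [1.06, 0.434, 0.025, 1.573, -0.012, 1.134, -0.075], TCP at [0.248, -0.574, 0.246] pointing down, gripper open.
Joint ranges: [-2.62, 2.62], [-0.44, 2.09], [-1.27, 1.32], [0.08, 2.57], [-1.32, 4.46], [0.12, 2], [-2.74, 2.74]. Speed limits (rad/s): [2.22, 2.22, 3.01, 3.01, 3.14, 3.14, 3.14].

## Interface

Orientations are given as a rotation vector (axis times angle).
In Python, from cell import monitor, imaging, workorder, outline_of gives the robot as it stands.
- The arm moves only by the tool move_arm, never from a script. Its argument "series" is a list of rows, each a list of 6 numbers: the shift along the world's x, y, z in cm, then the turn, a rotation vector about the world's x, y, z in degrees. A call has 1 to 8 rows; each row shifts and turns the commanded pose from where the row before left it; what a row does not reach is not made up. A row lasts 1/10 s, in which the tool goes at most 50 mm and 8.59 degrees, less where a joint would pass 70% of its speed; a pose out of reach is approached as far as the arm can. A call with a gripper value outside its range is refused whole. "grip" is the opening, from 0 (shut) to 1 (fully open), set as the call begins (left out, the last holds). The fingers move at their own pace and stop on an object; "force" is the grip in N (left out, the last holds). Time passes only in rows, so rows that do not move let the fingers close. It gives the time, the measured TCP pose, the force and the opening at its end, in the units of the state.
- monitor.observe(): the state, without advancing time (a new reading comes with each control period).
- imaging.get_image(name): name is "scene" or "top"; returns a dict with "color" (400x640x3 uint8, red, green, blue), "fx", "fy", "cx", "cy" (pixels), "rvec" (rotation vector, rad) and "tvec" (3), from world to camera coordinates, as OpenCV has them. Camera axes: x right, y down, z forward; pixel columns grow to the right and rows downward; lengths in m; the calibration is good to about 2 mm. A picture is of the moment at which its call begins. There is no depth.
- workorder.sign_off(): hands the job in, once; it reports no verdict.
Trained networks look in the newest picture that a camera, given by its name, has taken for a name from the list of things; names that differ only in an ending like _2 or _b are one class to them, and where a whole thing is asked for, a point or a joint stands for the part that bears it (a point fixed in the world has none). Each returns a list of dicts, best first, with "p" (0 to 1); they miss things now and then, are a little off and sometimes report something else, mostly with a low value. They report only what shows in the picture. A call takes as long as a camera call. They do not tell look-alikes from the thing itself.
- outline_of(camera, thing): "mask" (400x640 bool, what is visible of it) and "rect" ([left, top, width, height] in pixels, round what is visible of it).
The state is a dict: "clock": time; "joints": joint angles; "dq": joint speeds; "joint_efforts": joint torques, N m; "position": TCP position; "ee_rot": TCP orientation; "force": force on the tool from outside, world axes, zero at the start; "ft_torque": the same for the moment, N m; "width": opening from 0.0 (shut) to 1.0 (fully open).
Only numpy, scipy, OpenCV 4.12 (cv2) and the standard library are available. Lean on these libraries where they do the work, as an engineer would, in place of code of your own. Each camera call takes 0.05 s, during which the arm holds its last target. There are 200 camera calls.

## Working session

There is one attempt and no reset: what is moved stays moved. The work goes in short steps, Python scripts to look and compute and a tool call to move; the robot and the scene stay as the last step left them, time stands still between calls to the robot, and variables do not carry over. Pictures are saved under pics/ and viewed, about 8 in all and at most 12, crops included, and the job is handed in when it is done.

Besides the shell and the picture viewer there is one more tool, called after "Emit:" as name(argument=value, ...) on one line, values as JSON. move_arm: Moves the arm, as the interface text tells. Its arguments: {"type":"object","properties":{"series":{"type":"array"},"grip":{"type":"number"},"force":{"type":"number"}},"required":["series"]}

```bash
mkdir -p pics; ls; cat > h.py <<'E'
import numpy as np, cv2
from cell import monitor, imaging, workorder, outline_of
def cam(n):
    d=imaging.get_image(n); K=np.array([[d['fx'],0,d['cx']],[0,d['fy'],d['cy']],[0,0,1.]])
    R=cv2.Rodrigues(np.array(d['rvec'],float))[0]; return d['color'],K,R,np.array(d['tvec'],float).reshape(3)
def ray(c,u,v):
    _,K,R,t=c; return -R.T@t, R.T@np.linalg.solve(K,[u,v,1.])
def onz(c,u,v,z):
    o,d=ray(c,u,v); return o+d*(z-o[2])/d[2]
def proj(c,P):
    _,K,R,t=c; q=(K@(R@np.atleast_2d(P).T+t[:,None])).T; return q[:,:2]/q[:,2:]
def save(c,f,crop=None,s=1):
    im=c[0][...,::-1]
    if crop: x,y,w,h=crop; im=im[y:y+h,x:x+w]
    cv2.imwrite('pics/'+f,cv2.resize(im,None,fx=s,fy=s,interpolation=cv2.INTER_CUBIC))
E
python3 - <<'E'
from h import *
for n in ['scene','top']:
    c=cam(n); save(c,n+'0.png',s=1.25); print(n,(-c[2].T@c[3]).round(3),c[2][2].round(2),c[1][0,0])
    for t in ['cooker','switch','egg','bowl','sifter','brush']:
        for o in outline_of(n,t)[:3]:
            m=o['mask']; ys,xs=np.nonzero(m); print(t,round(o['p'],2),o['rect'],xs.mean().round(1),ys.mean().round(1))
s=monitor.observe();print(s)
E
```

```text
pics
scene [ 0.842 -0.529  1.037] [-0.28  0.46 -0.84] 420.1556684203395
cooker 0.57 [284.2, 223.9, 96.4, 92.5] 332.1 268.9
switch 0.67 [295.4, 258.5, 12.3, 15.2] 300.0 265.0
egg 0.85 [332.2, 237.0, 17.6, 19.7] 341.9 244.7
bowl 0.85 [365.5, 160.6, 54.9, 46.8] 389.9 182.6
bowl 0.58 [273.2, 138.1, 53.7, 46.8] 299.8 159.3
sifter 0.6 [417.0, 102.6, 41.5, 43.0] 437.3 123.0
sifter 0.24 [296.2, 258.5, 12.6, 12.7] 300.0 265.0
brush 0.94 [201.3, 329.2, 86.3, 61.7] 250.8 365.8
top [0.342 0.014 1.203] [ 0.16 -0.02 -0.99] 428.5821587168906
cooker 0.61 [330.6, 117.7, 87.3, 86.1] 374.2 162.0
switch 0.69 [388.2, 177.2, 14.5, 13.6] 394.4 182.1
egg 0.74 [388.5, 176.9, 13.9, 13.2] 395.1 181.9
egg 0.38 [235.7, 136.5, 55.6, 53.9] 262.7 162.2
egg 0.17 [335.3, 119.0, 79.6, 86.6] 374.2 162.1
bowl 0.88 [261.7, 232.4, 57.2, 56.2] 290.5 258.6
bowl 0.67 [235.6, 138.7, 54.2, 51.5] 263.0 162.1
sifter 0.91 [128.8, 139.2, 55.0, 37.3] 160.3 156.9
brush 0.92 [469.6, 140.2, 19.4, 90.1] 477.9 174.8
brush 0.17 [357.8, 147.1, 12.9, 15.3] 364.5 153.9
{'clock': 0.7, 'joints': array([ 1.06037673,  0.43446322,  0.02499605,  1.57316643, -0.01159236,
        1.13399283, -0.07511006]), 'dq': array([ 1.11050046e-03, -1.11610917e-03,  1.41575144e-03,  9.32981907e-04,
       -5.24394172e-05,  4.33296326e-04, -9.34847788e-04]), 'joint_efforts': array([-3.37237525e-04, -6.67491961e+01,  9.83522348e-01, -3.14760303e+01,
       -6.07026578e-02,  3.26038466e-02,  4.14447629e-05]), 'position': array([ 0.24787099, -0.57378327,  0.24577767]), 'ee_rot': array([3.07642123e+00, 6.36013101e-01, 2.56137264e-05]), 'force': array([-0.7353475 ,  0.94608055,  0.49071778]), 'ft_torque': array([ 0.03974978, -0.05260911, -0.01007622]), 'width': 0.9974791962011}
```

View both.

View pics/scene0.png

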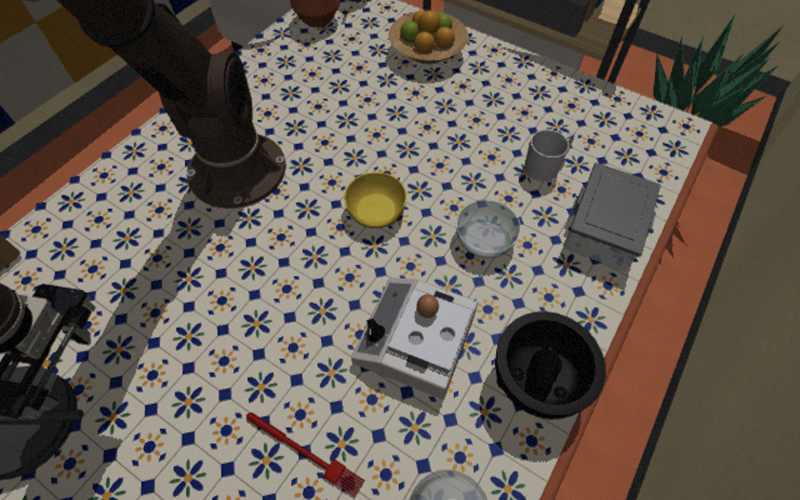

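View pics/top0.png

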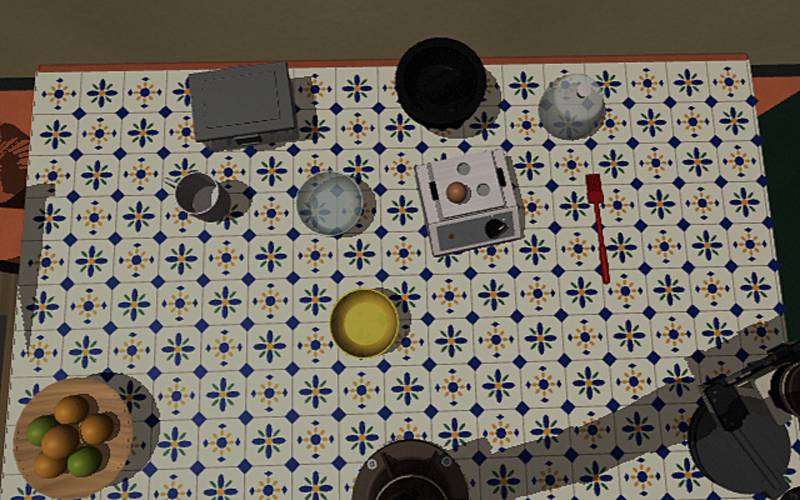

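```bash
python3 - <<'E'
from h import *
a=cam('scene'); b=cam('top')
ims=[cv2.resize(c[0][y:y+100,x:x+110,::-1],None,fx=3.6,fy=5 if 0 else 3.6,interpolation=cv2.INTER_CUBIC) for c,x,y in((a,278,220),(b,322,110))]
cv2.imwrite('pics/crop1.png',np.hstack(ims))
def tri(p,q):
    A=[];r=[]
    for c,u in((a,p),(b,q)):
        o,d=ray(c,*u); d/=np.linalg.norm(d); M=np.eye(3)-np.outer(d,d); A.append(M); r.append(M@o)
    x=np.linalg.lstsq(np.vstack(A),np.hstack(r),rcond=None)[0]
    return x.round(4), [(proj(c,x)[0]-u).round(1) for c,u in((a,p),(b,q))]
print('egg',tri((341.9,244.7),(365,153.9)),'switch',tri((300,265),(394.4,182.1)))
for c,n in((a,'scene'),(b,'top')):
  for o in outline_of(n,'bowl'):
    cc,ax,an=cv2.fitEllipse(max(cv2.findContours(o['mask'].astype(np.uint8),0,1)[0],key=len)); print(n,cc,ax,o['p'],onz(c,*cc,.05).round(4))
E
```

```text
egg (array([ 0.6407, -0.1148,  0.1104]), [array([-0.2,  0. ]), array([-0.1, -0.2])]) switch (array([ 0.5723, -0.1978,  0.0624]), [array([ 0.1, -0. ]), array([0., 0.])])
scene (300.0856628417969, 159.54978942871094) (44.627479553222656, 49.252220153808594) 0.88 [0.3788 0.0836 0.05  ]
scene (390.1335144042969, 182.5786895751953) (46.53851318359375, 52.05105209350586) 0.62 [0.6413 0.1562 0.05  ]
top (262.69366455078125, 162.4197540283203) (52.64085388183594, 54.06954574584961) 0.73 [0.6392 0.1611 0.05  ]
top (290.18756103515625, 258.3497619628906) (53.70289611816406, 55.82377243041992) 0.63 [0.3749 0.0895 0.05  ]
```

View pics/crop1.png

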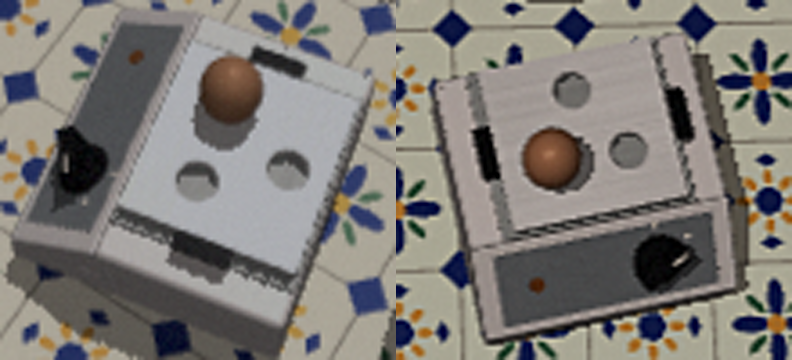

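```bash
python3 - <<'E'
from h import *
a=cam('scene'); b=cam('top')
def tri(p,q):
    A=[];r=[]
    for c,u in((a,p),(b,q)):
        o,d=ray(c,*u); d/=np.linalg.norm(d); M=np.eye(3)-np.outer(d,d); A.append(M); r.append(M@o)
    return np.linalg.lstsq(np.vstack(A),np.hstack(r),rcond=None)[0]
S=lambda x,y:(278+x/3.6,220+y/3.6)
T=lambda x,y:(322+(x-396)/3.6,110+y/3.6)
P={'FL':(S(120,8),T(488,342)),'FR':(S(15,240),T(743,289)),'BL':(S(372,78),T(437,84)),'BR':(S(285,325),T(688,35)),
'ML':(S(198,18),T(470,248)),'MR':(S(97,253),T(721,197)),'h2':(S(197,180),T(628,150)),'h3':(S(288,170),T(572,90)),'led':(S(136,57),T(537,285)),'swcen':((300,265),(394.4,182.1)),'skirt':(S(80,165),T(660,263)),'egg':((341.9,244.7),(365,153.9))}
X={k:tri(*v) for k,v in P.items()}
for k in X: print(k,X[k].round(4))
# top corners at z .088
bl=onz(b,*P['BL'][1],.088); br=onz(b,*P['BR'][1],.088); ml=X['ML'];mr=X['MR']
for p,q in(('BL','BR'),('ML','MR'),('FL','FR')):
    d=X[p]-X[q]; print(np.degrees(np.arctan2(-d[0],d[1])),np.linalg.norm(d))
for p,q in(('FL','BL'),('FR','BR')):
    d=X[q]-X[p]; print(np.degrees(np.arctan2(d[1],d[0])),np.linalg.norm(d[:2]))
c=np.mean([X[k] for k in('FL','FR','BL','BR')],0); y=np.radians(11.3)
R=np.array([[np.cos(y),np.sin(y),0],[-np.sin(y),np.cos(y),0],[0,0,1]])
for k in X: v=X[k]-c; v[2]+=c[2]; print(k,(R@v*1000).round(1))
print(c)
E
```

```text
FL [ 0.5181 -0.0688  0.0342]
FR [ 0.5567 -0.2646  0.0365]
BL [ 0.7122 -0.0348  0.0706]
BR [ 0.748  -0.2262  0.0749]
ML [ 0.5829 -0.0574  0.0663]
MR [ 0.6196 -0.2477  0.0669]
h2 [ 0.6521 -0.1752  0.0881]
h3 [ 0.6998 -0.1354  0.0875]
led [ 0.5574 -0.1061  0.0555]
swcen [ 0.5723 -0.1978  0.0624]
skirt [ 0.5717 -0.1996  0.0591]
egg [ 0.6407 -0.1148  0.1104]
10.59993737295383 0.19480478342242638
10.889792186187327 0.19379851670701412
11.171249977841128 0.19961530808457376
9.928343797257074 0.1970605909082095
11.34208929863317 0.19507315900945782
FL [-97.8 100.9  34.2]
FR [-98.2 -98.7  36.5]
BL [99.2 96.2 70.6]
BR [ 96.8 -98.5  74.9]
ML [-31.9  99.4  66.3]
MR [-33.3 -94.4  66.9]
h2 [ 12.8 -29.6  88.1]
h3 [67.3  0.  87.5]
led [-66.5  56.6  55.5]
swcen [-69.9 -36.2  62.4]
skirt [-70.8 -37.8  59.1]
egg [ 13.5  31.8 110.4]
[ 0.63374679 -0.14861089  0.05404095]
```

```bash
cat >> h.py <<'E'
from scipy.spatial.transform import Rotation as Ro
yaw=np.radians(10.8); C=Ro.from_euler('z',yaw).as_matrix()
n=C@[-.5,0,.8660254]; u=C@[.8660254,0,.5]; left=C@[0,1,0]; B=np.array([.5748,-.1974,.0535])
def Rt(z,y): return np.column_stack([np.cross(y,z),y,z])
def to(p,R):
    s=monitor.observe(); d=R@Ro.from_rotvec(s['ee_rot']).as_matrix().T
    print('cm',((np.array(p)-s['position'])*100).round(2),'deg',np.degrees(Ro.from_matrix(d).as_rotvec()).round(2),'pos',s['position'].round(4),'F',s['force'].round(1),'w',round(s['width'],3),'q',s['joints'].round(2),'t',s['clock'])
def jaw(deg): # bar angle (clockwise from up slope)
    a=np.radians(90-deg); return -(np.cos(a)*u+np.sin(a)*left)
E
python3 -c "
from h import *
to(B+.11*n,Rt(-n,jaw(60)))"
```

```text
cm [27.29 36.61 -9.7 ] deg [ 23.48 -21.83 -70.8 ] pos [ 0.2478 -0.5738  0.2458] F [1.  0.4 0.2] w 0.999 q [ 1.06  0.43  0.02  1.57 -0.01  1.13 -0.08] t 1.0
```

Emit:
move_arm(series=[[1.7,2.3,-0.3,1.47,-1.36,-4.42],[1.7,2.3,-0.3,1.47,-1.36,-4.42],[1.7,2.3,-0.3,1.47,-1.36,-4.42],[1.7,2.3,-0.3,1.47,-1.36,-4.42],[1.7,2.3,-0.3,1.47,-1.36,-4.42],[1.7,2.3,-0.3,1.47,-1.36,-4.42],[1.7,2.3,-0.3,1.47,-1.36,-4.42],[1.7,2.3,-0.3,1.47,-1.36,-4.42]], grip=0.4, force=30)

```text
clock: 1.8
position: [0.3845, -0.389, 0.2218]
ee_rot: [-2.945, 0.32, -0.335]
force: [-0.2, -0.5, 0.4]
width: 0.41
```

Emit:
move_arm(series=[[1.7,2.3,-0.6,1.47,-1.36,-4.42],[1.7,2.3,-0.6,1.47,-1.36,-4.42],[1.7,2.3,-0.6,1.47,-1.36,-4.42],[1.7,2.3,-0.6,1.47,-1.36,-4.42],[1.7,2.3,-0.6,1.47,-1.36,-4.42],[1.7,2.3,-0.6,1.47,-1.36,-4.42],[1.7,2.3,-0.6,1.47,-1.36,-4.42],[1.7,2.3,-0.6,1.47,-1.36,-4.42]])

```text
clock: 2.6
position: [0.5204, -0.2052, 0.1738]
ee_rot: [-2.521, 1.158, -0.606]
force: [1.2, 0.2, 0.1]
width: 0.402
```

```bash
python3 -c "
from h import *
c=cam('scene');save(c,'s2.png',(220,170,200,160),4)
to(B+.028*n,Rt(-n,jaw(60)))"
```

```text
cm [ 3.97 -0.03 -9.49] deg [-0.37  0.02  0.03] pos [ 0.5214 -0.1997  0.1727] F [ 0.3  6.1 -1. ] w 0.398 q [ 0.6   0.28 -0.17  2.18 -0.82  0.37 -1.25] t 2.65
```

View pics/s2.png

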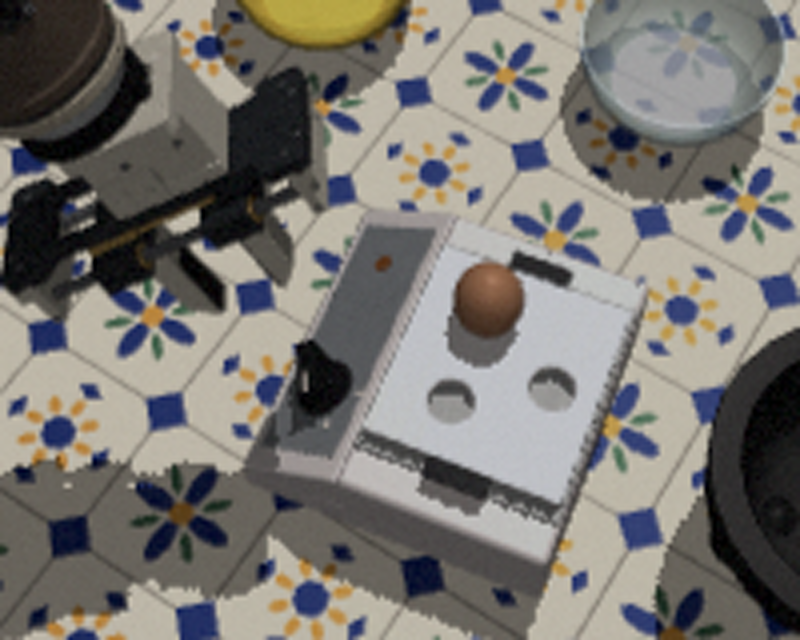

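Emit:
move_arm(series=[[0.48,-0.1,-1.46,0,0,0],[0.48,-0.1,-1.46,0,0,0],[0.47,-0.1,-1.47,0,0,0],[0.47,-0.1,-1.47,0,0,0],[0.35,0.06,-0.6,0,0,0],[0.35,0.06,-0.6,0,0,0],[0.35,0.07,-0.6,0,0,0],[0.35,0.07,-0.6,0,0,0]])

```text
clock: 3.45
position: [0.5534, -0.2072, 0.0912]
ee_rot: [-2.524, 1.152, -0.606]
force: [0.1, 0.3, 0.2]
width: 0.4
```

Emit:
move_arm(series=[[0.35,0.07,-0.6,0,0,0],[0.31,0.06,-0.6,0,0,0],[0,0,0,0,0,0],[0,0,0,0,0,0]])

```text
clock: 3.85
position: [0.5595, -0.2057, 0.0791]
ee_rot: [-2.523, 1.153, -0.604]
force: [-0.2, -0.5, -0.3]
width: 0.399
```

```bash
python3 -c "
from h import *
c=cam('scene');save(c,'s3.png',(250,200,120,100),6)
to(B+.028*n,Rt(-n,jaw(60)))
p=monitor.observe()['position']-B; print(p@n,p@u,p@left)"
```

```text
cm [ 0.16  0.58 -0.15] deg [-0.04 -0.02 -0.1 ] pos [ 0.5595 -0.2059  0.0793] F [ 0.3 -0.2  0.6] w 0.402 q [ 0.73  0.52 -0.38  2.17 -1.08  0.13 -0.94] t 3.9
0.030626827462903492 -0.001534391210393721 -0.005443479040841484
```

View pics/s3.png

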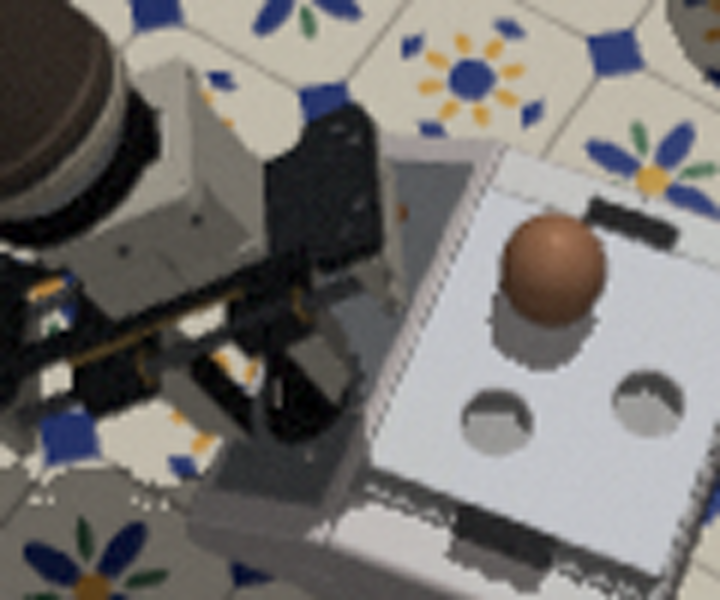

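Emit:
move_arm(series=[[0.05,0.3,-0.1,0,0,0],[0.05,0.3,0,0,0,0],[0,0,0,0,0,0]])

```text
clock: 4.2
position: [0.5605, -0.1995, 0.0785]
ee_rot: [-2.524, 1.152, -0.605]
force: [-0.6, 0.0, -0.1]
width: 0.396
```

```bash
python3 -c "
from h import *
to(B+.028*n,Rt(-n,jaw(60)))
p=monitor.observe()['position']-B; print(p@n,p@u,p@left)"
```

```text
cm [ 0.05 -0.06 -0.08] deg [-0.04 -0.   -0.14] pos [ 0.5605 -0.1995  0.0785] F [-0.6  0.  -0.1] w 0.396 q [ 0.71  0.51 -0.37  2.17 -1.16  0.12 -0.87] t 4.2
0.02887773916993993 3.585430491829557e-05 0.0006508603194069213
```

Emit:
move_arm(series=[[0,0,0,0,0,0],[0,0,0,0,0,0],[0,0,0,0,0,0],[0,0,0,0,0,0],[0,0,0,0,0,0]], grip=0.0, force=30)

```text
clock: 4.7
position: [0.5602, -0.2003, 0.078]
ee_rot: [-2.524, 1.154, -0.605]
force: [-1.6, -1.7, 2.0]
width: 0.139
```

Emit:
move_arm(series=[[0,0,0,-2.46,-0.47,4.33],[0,0,0,-2.46,-0.47,4.33],[0,0,0,-2.46,-0.47,4.33],[0,0,0,-2.46,-0.47,4.33]])

```text
clock: 5.1
position: [0.5602, -0.2004, 0.078]
ee_rot: [-2.748, 0.71, -0.686]
force: [-2.4, -1.4, 2.0]
width: 0.138
```

```bash
python3 -c "
from h import *
to(B+.028*n,Rt(-n,jaw(40)))
p=monitor.observe()['position']-B; print(p@n,p@u,p@left)"
```

```text
cm [ 0.09  0.04 -0.03] deg [ 0.11 -0.04 -0.22] pos [ 0.5602 -0.2004  0.078 ] F [-2.4 -1.4  2. ] w 0.138 q [ 0.71  0.51 -0.37  2.17 -1.14  0.12 -0.54] t 5.1
0.028712845613693208 -0.0006827951898486975 -0.00023301080769162576
```

Gripped (width 0.138 × 92 = 12.7 mm) and turning well. Continue to about 56°.

Emit:
move_arm(series=[[0,0,0,-2.46,-0.47,4.33],[0,0,0,-2.46,-0.47,4.33],[0,0,0,-2.46,-0.47,4.33],[0,0,0,-2.46,-0.47,4.33],[0,0,0,-2.46,-0.47,4.33],[0,0,0,-2.46,-0.47,4.33],[0,0,0,-2.46,-0.47,4.33],[0,0,0,0,0,0]])

```text
clock: 5.9
position: [0.5601, -0.2006, 0.078]
ee_rot: [-2.966, -0.153, -0.786]
force: [-3.0, -3.0, 0.7]
width: 0.14
```

```bash
python3 -c "
from h import *
print(monitor.observe()['ft_torque'])
to(B+.028*n,Rt(-n,jaw(0)))"
```

```text
[-0.56632201  0.98369733 -0.13768225]
cm [ 0.09  0.06 -0.02] deg [-2.32 -0.53  4.24] pos [ 0.5601 -0.2006  0.078 ] F [-3.  -3.   0.7] w 0.14 q [ 0.71  0.51 -0.37  2.17 -1.14  0.12  0.07] t 5.9
```

Emit:
move_arm(series=[[0,0,0,0,0,0],[0,0,0,0,0,0],[0,0,0,0,0,0],[-0.5,-0.1,0.87,0,0,0],[-0.5,-0.1,0.87,0,0,0],[-0.75,-0.15,1.3,0,0,0],[-1,-0.2,1.73,0,0,0],[-1,-0.2,1.73,0,0,0]], grip=0.4)

```text
clock: 6.7
position: [0.5225, -0.2068, 0.1436]
ee_rot: [-2.964, -0.152, -0.785]
force: [-0.1, -0.8, 0.4]
width: 0.401
```

Emit:
move_arm(series=[[-1.5,-0.2,2.6,0,0,0],[-1.5,-0.2,2.6,0,0,0],[-1.0,0,2.0,0,0,0]], grip=0.8)

```text
clock: 7.0
position: [0.4821, -0.2113, 0.2165]
ee_rot: [-2.965, -0.151, -0.787]
force: [1.3, -0.4, -0.0]
width: 0.608
```

```bash
python3 -c "
from h import *
c=cam('scene');save(c,'s4.png',(250,200,120,100),6)
E=np.array([.6407,-.1148,.112])
for a in (100.8,70,130): 
  j=-np.array([np.cos(np.radians(a)),np.sin(np.radians(a)),0]); to(E+[0,0,.1],Rt(np.array([0,0,-1.]),j))"
```

```text
cm [15.87  9.72 -0.71] deg [-6.79 29.32  4.87] pos [ 0.482  -0.212   0.2191] F [-0.7 -0.5  2.6] w 0.655 q [ 0.52  0.15  0.02  2.2  -0.76  0.51 -0.31] t 7.05
cm [15.87  9.72 -0.71] deg [  1.25  30.31 -25.22] pos [ 0.482  -0.212   0.2191] F [-0.7 -0.5  2.6] w 0.655 q [ 0.52  0.15  0.02  2.2  -0.76  0.51 -0.31] t 7.05
cm [15.87  9.72 -0.71] deg [-14.16  27.04  33.38] pos [ 0.482  -0.212   0.2191] F [-0.7 -0.5  2.6] w 0.655 q [ 0.52  0.15  0.02  2.2  -0.76  0.51 -0.31] t 7.05
```

View pics/s4.png

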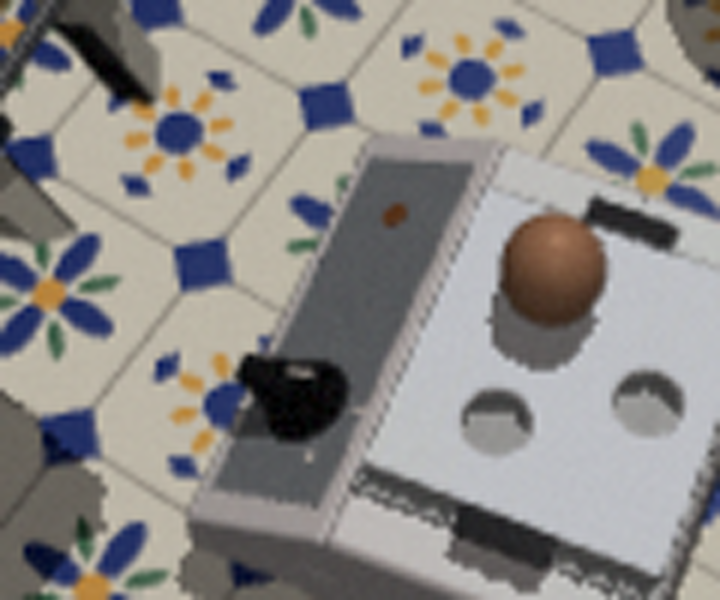

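Emit:
move_arm(series=[[1.98,1.21,0,-0.85,3.665,0.61],[1.98,1.21,0,-0.85,3.665,0.61],[1.98,1.21,0,-0.85,3.665,0.61],[1.98,1.21,0,-0.85,3.665,0.61],[1.98,1.21,0,-0.85,3.665,0.61],[1.98,1.21,0,-0.85,3.665,0.61],[1.98,1.21,0,-0.85,3.665,0.61],[1.98,1.21,0,-0.85,3.665,0.61]], grip=0.9)

```text
clock: 7.85
position: [0.6412, -0.1137, 0.2148]
ee_rot: [-3.125, -0.297, 0.005]
force: [0.1, -0.9, 0.4]
width: 0.905
```

Emit:
move_arm(series=[[0,0,0,0,0,0],[0,0,0,0,0,0]])

```text
clock: 8.05
position: [0.6408, -0.1138, 0.2138]
ee_rot: [-3.124, -0.299, 0.002]
force: [-0.7, -1.0, 0.5]
width: 0.903
```

```bash
python3 -c "
from h import *
c=cam('scene'); print(proj(c,[.6407,-.1148,.111]), [(o['rect'],round(o['p'],2)) for o in outline_of('scene','egg')[:1]])
E=np.array([.6407,-.1148,.112])
a=100.8
j=-np.array([np.cos(np.radians(a)),np.sin(np.radians(a)),0]); to(E,Rt(np.array([0,0,-1.]),j))"
```

```text
[[341.66366348 244.63202214]] []
cm [  0.11   0.08 -10.27] deg [-0.16 -0.05  0.04] pos [ 0.6396 -0.1156  0.2147] F [ 0.  -0.3  0.1] w 0.903 q [-0.02  0.5   0.18  1.56 -0.1   1.1  -1.2 ] t 8.15
```

Emit:
move_arm(series=[[0.05,0.04,-2,0,0,0],[0.05,0.04,-2,0,0,0],[0,0,-1.5,0,0,0],[0,0,-1.3,0,0,0],[0,0,-1.2,0,0,0],[0,0,-1.2,0,0,0],[0,0,-1.0,0,0,0],[0,0,0,0,0,0]])

```text
clock: 8.95
position: [0.6406, -0.1141, 0.1115]
ee_rot: [-3.124, -0.296, 0.004]
force: [-0.5, -0.6, -0.4]
width: 0.901
```

Emit:
move_arm(series=[[0,0,0,0,0,0],[0,0,0,0,0,0],[0,0,0,0,0,0],[0,0,0,0,0,0],[0,0,0,0,0,0],[0,0,0,0,0,0]], grip=0.0, force=14)

```text
clock: 9.55
position: [0.6416, -0.1137, 0.1134]
ee_rot: [-3.124, -0.296, -0.0]
force: [-0.9, 1.7, 1.5]
width: 0.471
```

Emit:
move_arm(series=[[0,0,0.5,0,0,0],[0,0,1,0,0,0],[0,0,1.5,0,0,0],[0,0,2,0,0,0],[0,0,2,0,0,0],[0,0,2,0,0,0],[0,1,0,0,0,0],[0,2,0,0,0,0]])

```text
clock: 10.35
position: [0.6417, -0.0858, 0.2046]
ee_rot: [-3.127, -0.291, -0.003]
force: [-0.8, 0.2, -1.3]
width: 0.467
```

Emit:
move_arm(series=[[0,3,0,0,0,0],[0,4,0,0,0,0],[0,4,0,0,0,0],[0,4,0,0,0,0],[0,4,0,0,0,0],[0,3,0,0,0,0],[0,2,0,0,0,0],[0,0,0,0,0,0]])

```text
clock: 11.15
position: [0.6403, 0.1612, 0.2029]
ee_rot: [-3.121, -0.305, 0.001]
force: [-0.0, -0.3, -0.1]
width: 0.469
```

```bash
python3 -c "
from h import *
a=cam('scene');b=cam('top');save(a,'s5.png',(320,90,160,130),5)
for c,nn in((a,'scene'),(b,'top')):
  for o in outline_of(nn,'bowl'): print(nn,o['rect'],round(o['p'],2))
  t=np.linspace(0,6.28,60)
  for cen in ((.637,.160),(.641,.157)):
    P=np.c_[cen[0]+.075*np.cos(t),cen[1]+.075*np.sin(t),.058+0*t]; q=proj(c,P); print(cen,q.min(0).round(1),q.max(0).round(1))
q=proj(a,np.c_[.639+.075*np.cos(t),.159+.075*np.sin(t),.058+0*t]); im=a[0].copy()
im=cv2.resize(im[90:220,320:480,::-1],None,fx=5,fy=5)
for x,y in q: cv2.circle(im,(int((x-320)*5+2),int((y-90)*5+2)),2,(0,0,255),-1)
cv2.imwrite('pics/s5.png',im)
R=Ro.from_rotvec(monitor.observe()['ee_rot']).as_matrix(); to([.639,.159,.04],R)"
```

```text
scene [363.4, 156.1, 55.9, 50.8] 0.63
scene [273.9, 138.6, 50.8, 45.8] 0.57
(0.637, 0.16) [363.5 158.6] [416.2 201.6]
(0.641, 0.157) [364.2 159.8] [417.  203.1]
top [276.9, 148.7, 13.0, 24.5] 0.73
top [288.6, 231.0, 30.2, 56.1] 0.61
(0.637, 0.16) [235.2 136. ] [290.2 189.4]
(0.641, 0.157) [236.3 134.6] [291.2 187.9]
cm [ -0.25   0.48 -16.32] deg [0. 0. 0.] pos [0.6415 0.1542 0.2032] F [-0.3 -0.9 -1. ] w 0.467 q [-0.41  0.53  0.15  1.54 -0.09  1.08 -1.63] t 11.35
```

View pics/s5.png

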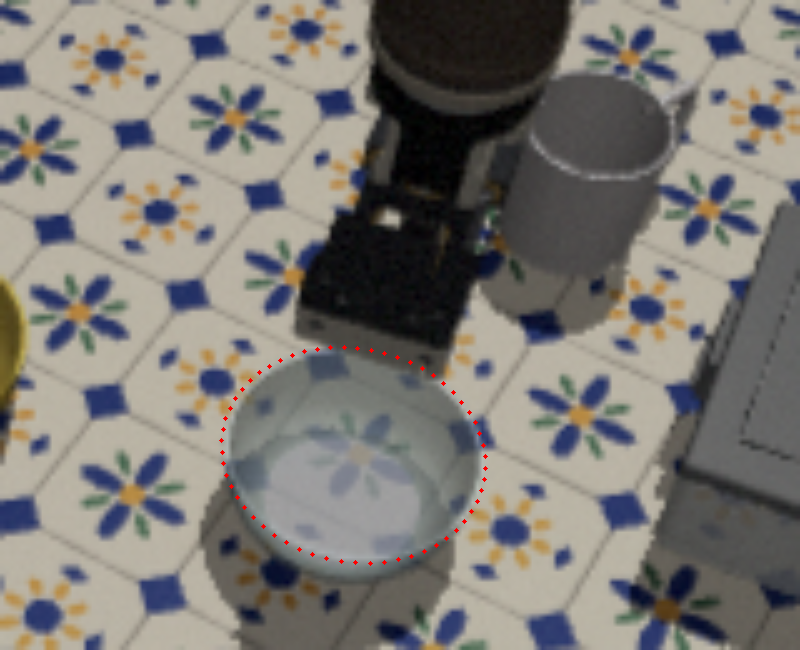

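Emit:
move_arm(series=[[-0.2,0.3,-2,0,0,0],[-0.1,0.1,-3,0,0,0],[0,0,-3,0,0,0],[0,0,-2.5,0,0,0],[0,0,-2,0,0,0],[0,0,-1,0,0,0],[0,0,-0.5,0,0,0],[0,0,0,0,0,0]])

```text
clock: 12.15
position: [0.6386, 0.1591, 0.0632]
ee_rot: [-3.125, -0.295, 0.0]
force: [-0.7, 1.1, -0.3]
width: 0.47
```

```bash
python3 -c "
from h import *
R=Ro.from_rotvec(monitor.observe()['ee_rot']).as_matrix(); to([.638,.159,.038],R)"
```

```text
cm [-0.06 -0.01 -2.52] deg [0. 0. 0.] pos [0.6386 0.1591 0.0632] F [-0.7  1.1 -0.3] w 0.47 q [-0.4   0.67  0.12  1.67 -0.11  0.81 -1.62] t 12.15
```

Emit:
move_arm(series=[[0,0,-0.5,0,0,0],[0,0,-0.5,0,0,0],[0,0,-0.4,0,0,0],[0,0,-0.3,0,0,0],[0,0,-0.2,0,0,0],[0,0,-0.2,0,0,0],[0,0,0,0,0,0],[0,0,0,0,0,0]])

```text
clock: 12.95
position: [0.6385, 0.1598, 0.0422]
ee_rot: [-3.125, -0.296, 0.0]
force: [0.6, 0.4, -1.2]
width: 0.469
```

Emit:
move_arm(series=[[0,0,-0.1,0,0,0],[0,0,-0.1,0,0,0],[0,0,0,0,0,0]])

```text
clock: 13.25
position: [0.6384, 0.1598, 0.04]
ee_rot: [-3.125, -0.296, 0.0]
force: [-0.0, 0.1, -0.4]
width: 0.469
```

Emit:
move_arm(series=[[0,0,-0.1,0,0,0],[0,0,-0.05,0,0,0],[0,0,0,0,0,0]])

```text
clock: 13.55
position: [0.6387, 0.1598, 0.0388]
ee_rot: [-3.125, -0.296, -0.001]
force: [0.0, -0.5, 1.1]
width: 0.466
```

Emit:
move_arm(series=[[0,0,-0.1,0,0,0],[0,0,0,0,0,0],[0,0,0,0,0,0]])

```text
clock: 13.85
position: [0.6392, 0.1599, 0.0386]
ee_rot: [-3.124, -0.296, -0.003]
force: [-0.9, -0.4, 7.0]
width: 0.473
```

Emit:
move_arm(series=[[0,0,0.05,0,0,0],[0,0,0,0,0,0],[0,0,0,0,0,0],[0,0,0,0,0,0],[0,0,0,0,0,0],[0,0,0,0,0,0],[0,0,0,0,0,0],[0,0,0,0,0,0]], grip=0.65)

```text
clock: 14.65
position: [0.6384, 0.1598, 0.0381]
ee_rot: [-3.125, -0.296, 0.0]
force: [-0.1, -0.6, 0.1]
width: 0.646
```

```bash
python3 -c "
from h import *
a=cam('scene');save(a,'s6.png',(320,90,160,130),5)
R=Ro.from_rotvec(monitor.observe()['ee_rot']).as_matrix(); to([.638,.159,.038],R)"
```

```text
cm [-0.04 -0.08 -0.01] deg [0. 0. 0.] pos [0.6384 0.1598 0.0381] F [ 0.6 -0.1  0.1] w 0.649 q [-0.4   0.7   0.11  1.68 -0.11  0.76 -1.61] t 14.7
```

View pics/s6.png

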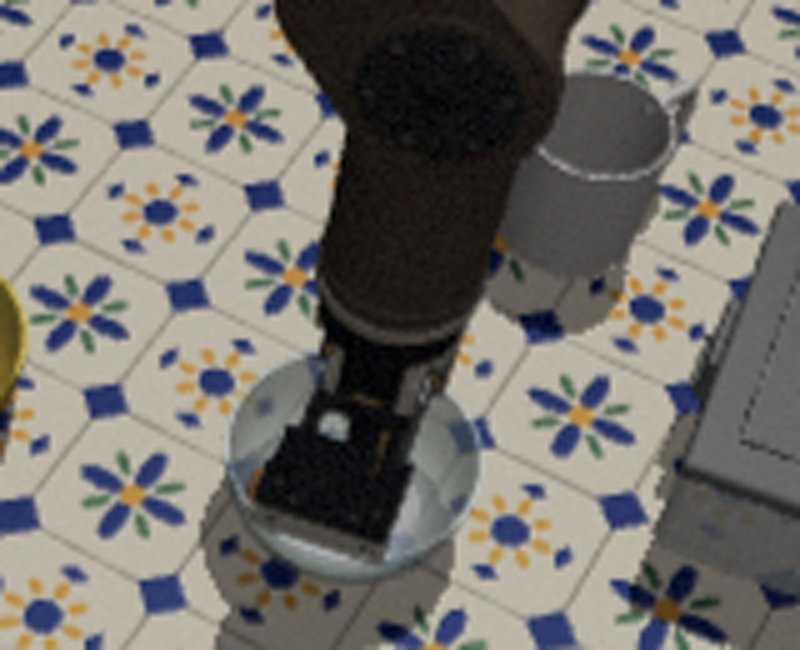

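Emit:
move_arm(series=[[0,0,0.3,0,0,0],[0,0,0.6,0,0,0],[0,0,1,0,0,0],[0,0,1.5,0,0,0],[0,0,2,0,0,0],[0,0,3,0,0,0],[0,0,4,0,0,0],[0,0,4,0,0,0]])

```text
clock: 15.5
position: [0.6382, 0.1597, 0.2048]
ee_rot: [-3.125, -0.296, -0.001]
force: [1.2, -0.8, -0.6]
width: 0.654
```

Emit:
move_arm(series=[[-2,-2,2,0,0,0],[-3,-2,2,0,0,0],[-4,-2,1,0,0,0],[-4,-2,0,0,0,0],[-4,-2,0,0,0,0],[-2,-1,0,0,0,0],[0,0,0,0,0,0],[0,0,0,0,0,0]])

```text
clock: 16.3
position: [0.4488, 0.0499, 0.2535]
ee_rot: [-3.124, -0.295, -0.004]
force: [0.0, 1.0, -0.6]
width: 0.652
```

```bash
python3 -c "
from h import *
a=cam('scene');save(a,'s7.png',(180,90,300,240),2.6)
print(monitor.observe()['position'],monitor.observe()['clock'],monitor.observe()['dq'].round(2))
for t in ['sifter','brush','bowl','egg']: print(t,[(o['rect'],round(o['p'],2)) for o in outline_of('scene',t)[:2]])"
```

```text
[0.44938402 0.05022329 0.2531941 ] 16.35 [-0.    0.02 -0.   -0.01 -0.   -0.   -0.  ]
sifter [([291.7, 262.7, 14.8, 11.3], 0.29)]
brush [([196.5, 329.1, 93.9, 59.1], 0.68), ([281.9, 227.4, 96.6, 91.3], 0.45)]
bowl [([366.1, 160.6, 57.5, 45.1], 0.82), ([275.3, 142.7, 51.1, 39.9], 0.71)]
egg [([375.2, 185.6, 15.6, 14.1], 0.68)]
```

View pics/s7.png

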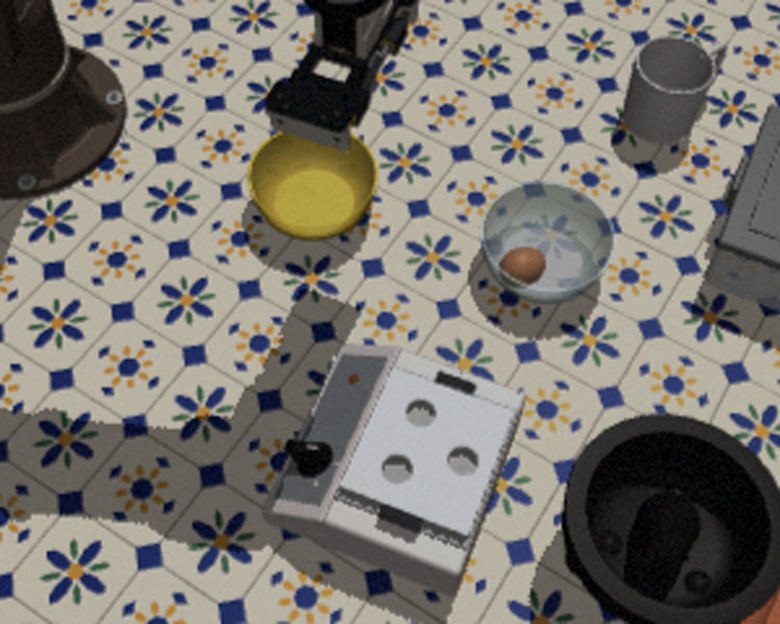

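Emit:
move_arm(series=[[0,0,0,0,0,0],[0,0,0,0,0,0],[0,0,0,0,0,0],[0,0,0,0,0,0],[0,0,0,0,0,0],[0,0,0,0,0,0],[0,0,0,0,0,0],[0,0,0,0,0,0]])

```text
clock: 17.35
position: [0.4484, 0.0498, 0.2521]
ee_rot: [-3.125, -0.296, 0.0]
force: [-0.4, 0.8, 0.2]
width: 0.649
```

```bash
python3 -c "
from h import *
a=cam('scene'); print([(o['rect'],round(o['p'],2)) for o in outline_of('scene','egg')[:1]])
print(workorder.sign_off())"
```

```text
[([371.0, 185.7, 15.8, 14.2], 0.49)]
the job is handed in; nothing more can be done
None
```

I turned the boiler's switch to off first. Then I lifted the egg out with a 14 N grip, lowered it into the clear glass bowl until it touched the floor at about 7 N, and let go there. I handed the job in at about 17 s.

- **Switch and egg:** The last pictures showed the switch bar pointing up the slope, at off. The egg was lying whole, as far as I could see, on its side in the upright bowl.
- **Other things:** The sifter and brush looked undisturbed and the arm was touching nothing. The detector failed to find the sifter in its last check, though the sifter is plainly visible in its place in the picture.
- **Egg's stillness:** The two last egg readings, about 1 s apart, differed by about 4 pixels. I put this down to detector noise or slight rocking, and did not check further.

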